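Bring a marking jig out of its L-shaped track and pry its cover open

TASK

The marking is finished: take the jig carrier by its upright grip and draw it out from under the laser head, along its L-shaped track and round the corner, until it is home against the far end stop, with its cover still shut. Then take the flat pry blade from the rubber mat, put its thin end under the tab of the carrier's cover and lever the cover up until it stands open, close to upright, without fingers or arm touching the cover. Finally lay the blade back on the mat; do not touch the laser head, and leave the screwdriver and lens cap where they are.

Things in the scene. Friction and masses are not known exactly. Their poses are not given: they have to be found in the camera images.
- bed: grey base plate, 10 mm thick, fixed on the table, x -71..141, y -256..126 mm plus a foot, with an L-shaped steel track for the carrier (3 mm play each side in the first leg, 4 in the second). Rail tops at z = 25 mm; their inward lips, 2 mm above the carrier's plate, keep it from being lifted out. Origin at table level, under the track's corner
- track_corner (a point): where the carrier's origin is when it stands in the track's corner, at bed (0, 0, 10 mm). The first leg runs along the bed's y axis, from carrier origin (0, -130 mm) under the laser head to this corner
- track_home (a point): where the carrier's origin is when it is home against the end stop of the second leg (up to 2 mm farther): 70 mm from the corner along the bed's +x
- head: the laser head, fixed to the bed (same origin and axes): white box 100 mm wide in x, with a black lens, overhanging the first leg; lens underside 130 mm and box underside 168 mm above the table, lens axis at bed (0, -179 mm), near face at bed y = -141 mm; blue housing and white column about 480 mm tall behind it towards -y (column centre at bed y = -395 mm)
- carrier: jig carrier, about 0.6 kg, loose in the track, axes parallel to the bed's. Brown plate 110 (x) x 210 (y) x 8 mm, origin at the centre of its underside, which slides easily at z = 10 mm. On it an aluminium box 88 x 88 mm centred at (0, -49 mm), z 8..32 mm, closed by the cover; a ledge below the cover's tab, top at z = 22 mm, leaves a gap 10 mm high under the tab
- carrier_grip (a point): top centre of the carrier's upright black grip, at carrier (0, 74, 58 mm). The grip is 14 mm thick in x, 36 mm long in y and stands 50 mm above the plate
- cover (a joint): angle of the carrier's cover: 0 shut, grows as its tab side (-x) rises, 1.57 upright, stop at 1.7; the stiff hinge holds it where it is left
- cover_tab (a point): middle of the lower outer edge of the cover's tab. The cover is a 4 mm aluminium plate 88 x 88 mm, hinged on its +x side; the tab is 30 mm wide (y) and reaches 14 mm out from the box on the -x side (tab edge at carrier (-58, -49 mm), underside at z = 32 mm)
- cover_hinge (a point): middle of the cover's hinge axis (parallel to the carrier's y), at carrier (46, -49, 33 mm)
- blade: the flat pry blade: black handle 85 x 18 x 18 mm along its x axis, and a thin straight steel blade 16 mm wide, 2.5 mm thick, that reaches 78 mm out of the handle's +x end at the handle's mid height. Origin at the centre of the handle's underside; the handle spans x -42..42 mm. 80 g
- blade_tip (a point): end of the blade, 120 mm in +x from the handle's centre and 9 mm above its underside
- mat: flat green rubber mat 230 (x) x 180 (y) x 3 mm, fixed on the table left of the bed, origin at the centre of its underside; two tools lie on it
- screwdriver: bystander: screwdriver about 160 mm long with a round black handle, lying on the mat beside the blade, on either side of it; origin at its underside
- lens_cap: bystander: black disc 60 mm across and 14 mm high, on the bed's foot by the column; origin at the centre of its underside
There are look-alikes about, which are no part of the job. What is shaped like the blade but orange is not meant.

How it is judged:
On the way, in this order (a step that is already met when the one before it is completed fails the run):
1. the carrier is home against the far end stop with its cover still shut (x of carrier in the frame of bed above 0.063 m and y of carrier in the frame of bed between -0.008 and 0.008 m and value of joint cover below 0.15 rad), for 0.2 s.
2. the cover is being lifted by the blade (value of joint cover above 0.5 rad and contact force between blade and cover above 0.1 N), for 0.1 s.
At the end, for the whole second after the job is handed in: The carrier is home in the second leg (centre at least 63 mm along it from the corner, within 8 mm across), its cover stands open by at least 1.0 rad, and the blade lies at rest with its handle's centre on the mat (x of carrier in the frame of bed above 0.063 m and y of carrier in the frame of bed between -0.008 and 0.008 m and value of joint cover above 1 rad and linear speed of each of carrier, blade below 0.02 m/s and x of blade in the frame of mat between -0.115 and 0.115 m and y of blade in the frame of mat between -0.09 and 0.09 m and z of blade in the frame of mat below 0.03 m); the robot touches nothing.
It fails at once if the fingers or the arm touch the cover (contact force between any of the fingers, the arm and cover above 1 N).
It fails at once if the robot touches the laser head (contact force between any of the fingers, the arm and head above 2 N).
It fails at once if the screwdriver or lens cap is moved more than 30 mm (distance of any of screwdriver, lens_cap from where it was at the start of the episode above 0.03 m).
It also fails if it takes over 58 s, if anything falls off the work surface, if the arm or the gripper's body presses on something with over 40 N, if the wrist force passes 120 N, or if a joint passes its speed limit or range.

ROBOT

A 7-joint arm with a two-finger parallel gripper is mounted at the origin on the work surface. World frame = base frame: x ahead of the robot, y to its left, z up, the work surface at z = 0. Lengths are in m, angles in rad, forces in N, time in s.
With the tool pointing down it reaches from about 0.4 to 0.925 m from the base axis. Payload 5.6 kg.
Tool frame: the origin (TCP) lies at the very end of the fingers, on their centre line; the grasp point (between the pads) lies grip_point_offset behind it (grip_point_offset is the distance from the TCP to the grasp point, in m); z points along the fingers, y is the line along which they close (so a half turn about z gives the same grasp; the last joint's range is limited). The gripper opens to 85 mm and grips with 20 to 120 N. Pads are 22 mm wide; open, the fingers measure 114 mm over their backs; the gripper's body (76 mm by 85 mm) begins 54 mm behind the grasp point. The pads swing forward as they close: fully open they stand 13 mm farther back than shut.
Start: joints at [-1.182, 0.468, -0.012, 1.603, 0.006, 1.071, -0.056], TCP at [0.272, 0.59, 0.231] pointing down, gripper open.
Joint ranges: [-2.53, 2.53], [-0.31, 2.02], [-1.57, 1.55], [0.28, 2.44], [-1.29, 4.43], [0.15, 1.84], [-2.92, 2.92]. Speed limits (rad/s): [2.57, 2.57, 3.14, 3.14, 3.14, 3.14, 3.14].

INTERFACE

Orientations are given as a unit quaternion [x, y, z, w].
In Python, from station import sense, capture, finish_job, grip_point_offset gives the robot as it stands.
- The arm moves only by the tool drive_tool, never from a script. Its argument "increments" is a list of rows, each a list of 2 entries, a list of its own where there are three numbers: the shift along the world's x, y, z scaled (see below), then the turn, a rotation vector about the world's x, y, z scaled (see below). A call has 1 to 20 rows; each row is the pose to reach, as a shift and turn from the pose commanded when the call began, turning the shorter way round; what a row does not reach only later rows make up. The controller multiplies each number of a shift by 0.25 m and each number of a turn by pi rad. A row lasts 1/12 s, in which the tool goes at most 41.7 mm and 7.16 degrees, less where a joint would pass 70% of its speed; a pose out of reach is approached as far as the arm can. A call with a number of a shift or a turn outside -1 to 1 is refused whole. A call with a gripper value outside its range is refused whole. "gripper" is the opening, from 0 (shut) to 1 (fully open), set as the call begins (left out, the last holds). The fingers move at their own pace and stop on an object; "newtons" is the grip in N (left out, the last holds). Time passes only in rows, so rows that repeat a pose let the fingers close. It gives the time, the measured TCP pose, the force, the opening and the grip force at its end, in the units of the state.
- sense(): the state, without advancing time (a new reading comes with each control period).
- capture(name): name is "scene" or "top" or "wrist"; returns a dict with "pixels" (400x640x3 uint8, red, green, blue), "intrinsics" (3x3 intrinsics, pixels), "extrinsics" (4x4, takes a point from camera to world coordinates). Camera axes: x right, y down, z forward; pixel columns grow to the right and rows downward; lengths in m; the calibration is good to about 2 mm. A picture is of the moment at which its call begins. There is no depth.
- finish_job(): hands the job in; it is judged then, once.
The state is a dict: "time": time; "q": joint angles; "dq": joint speeds; "joint_torque": joint torques, N m; "ee_pos": TCP position; "tcp_rot": TCP orientation; "contact_force": force on the tool from outside, world axes, zero at the start; "torque": the same for the moment, N m; "opening": finger opening in m; "finger_force": force on a finger pad.
Only numpy, scipy, OpenCV 4.12 (cv2) and the standard library are available. Lean on these libraries where they do the work, as an engineer would, in place of code of your own. Each camera call takes 0.05 s, during which the arm holds its last target. There are 200 camera calls.

## Working session

There is one attempt and no reset: what is moved stays moved. The work goes in short steps, Python scripts to look and compute and a tool call to move; the robot and the scene stay as the last step left them, time stands still between calls to the robot, and variables do not carry over. Pictures are saved under pics/ and viewed, at most 10 in all, crops included, and the job is handed in when it is done.

Besides the shell and the picture viewer there is one more tool, called after ">>>" as a command line: name --argument value ..., lists and objects as JSON in quotes. drive_tool: Moves the arm, as the interface text tells. Shifts and turns lie within -1 to 1; 1 stands for 0.25 m of shift or pi rad of turn. Its arguments: {"type":"object","properties":{"increments":{"type":"array","items":{"type":"array"}},"gripper":{"type":"number"},"newtons":{"type":"number"}},"required":["increments"]}

```bash
mkdir -p pics; ls
python3 - <<'E'
from station import *
import cv2,numpy as np,pickle
s=sense();print(s, grip_point_offset)
d={}
for n in("scene","top"):
    c=capture(n);d[n]=c
    cv2.imwrite(f"pics/{n}0.png",c["pixels"][...,::-1]);print(n,c["intrinsics"],c["extrinsics"].round(4))
pickle.dump(d,open("c0.pkl","wb"))
E
```

```text
pics
{'time': 0.0, 'q': array([-1.18198619,  0.46838808, -0.01161527,  1.60366763,  0.00600564,
        1.07140974, -0.05631177]), 'dq': array([ 1.40561690e-03,  2.77391144e-05, -5.26943282e-04,  5.36187104e-04,
        2.33739349e-04,  3.12520560e-04, -1.05315636e-03]), 'joint_torque': array([ 4.28617595e-04, -5.32383013e+01,  2.15758063e-02, -2.51312095e+01,
        1.14340003e-02,  7.74295506e-03, -1.81790523e-05]), 'ee_pos': array([0.27184809, 0.5897779 , 0.23031306]), 'tcp_rot': array([ 2.14261607e-01,  9.76775880e-01, -9.09210857e-04, -1.34572957e-04]), 'contact_force': array([ 0.39449763, -0.38579416,  0.1341984 ]), 'torque': array([-0.00258104, -0.04392808,  0.04967686]), 'finger_force': 0.0, 'opening': 0.08536298240373263} 0.0187
scene [[449.4467278    0.         314.80086201]
 [  0.         449.4467278  193.82164943]
 [  0.           0.           1.        ]] [[-0.5536  0.4893 -0.6739  1.3254]
 [ 0.8326  0.3071 -0.461   0.6193]
 [-0.0187 -0.8163 -0.5774  0.7949]
 [ 0.      0.      0.      1.    ]]
top [[413.1651718    0.         318.00955374]
 [  0.         413.1651718  200.63223634]
 [  0.           0.           1.        ]] [[-0.0082 -0.9815  0.1915  0.2937]
 [-0.9999  0.0052 -0.0161  0.066 ]
 [ 0.0148 -0.1916 -0.9814  1.1835]
 [ 0.      0.      0.      1.    ]]
```

View pics/scene0.png

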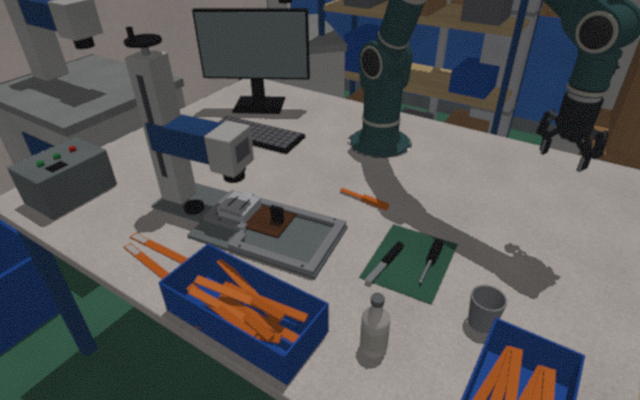

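View pics/top0.png

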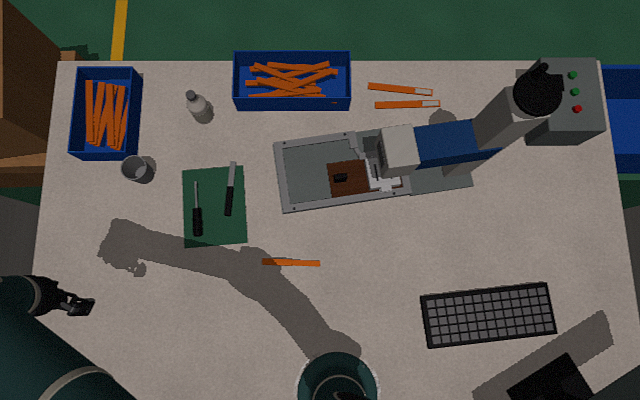

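The top view shows the bed at about (275–475, 125–212), with the carrier's brown plate at (350,178) and its black grip at (341,178). On the mat (182–246, 165–246) there are two tools:
- The tool at (231,190) has a wide flat steel end.
- The tool at (196,208) has a thin shaft and a round handle.

The orange look-alikes are at (290,262), (400,90) and (405,104). The tool at (231,190) fits the blade, because its handle is black and its steel is wide and flat. I'll confirm this in an enlarged crop.

```bash
cat > h.py <<'E'
import numpy as np,cv2,pickle
def ray(c,u,v):
    d=c["extrinsics"][:3,:3]@np.linalg.solve(c["intrinsics"],[u,v,1.]);return c["extrinsics"][:3,3],d
def onz(c,u,v,z):
    o,d=ray(c,u,v);return o+d*(z-o[2])/d[2]
def proj(c,p):
    E=np.linalg.inv(c["extrinsics"]);q=c["intrinsics"]@(E[:3,:3]@np.asarray(p,float)+E[:3,3]);return q[:2]/q[2]
E
python3 - <<'E'
import pickle,cv2,numpy as np
from h import *
d=pickle.load(open("c0.pkl","rb"));t=d["top"];s=d["scene"]
I=t["pixels"][...,::-1];J=s["pixels"][...,::-1]
rs=lambda a,w,h:cv2.resize(a,(w,h),interpolation=cv2.INTER_CUBIC)
A=rs(I[120:220,265:465],800,400)
B=rs(I[155:255,172:256],168,200);C=rs(J[220:305,355:465],259,200);D=rs(J[190:275,185:350],373,192)
bot=np.zeros((200,800,3),np.uint8);bot[:,:168]=B;bot[:,168:427]=C;bot[:192,427:800]=D
cv2.imwrite("pics/crop0.png",np.vstack([A,bot]))
H=cv2.cvtColor(t["pixels"],cv2.COLOR_RGB2HSV)
g=cv2.inRange(H,(60,90,30),(95,255,160));g[:155]=0;g[260:]=0;g[:,:150]=0;g[:,260:]=0
cn=max(cv2.findContours(g,0,1)[0],key=cv2.contourArea);r=cv2.minAreaRect(cn);b=cv2.boxPoints(r)
print("mat",r);print(np.array([onz(t,*p,.003) for p in b]).round(4))
print("matc",onz(t,*r[0],.003))
hull=cv2.fillConvexPoly(np.zeros_like(g),cv2.convexHull(cn),255)
tool=hull&~g; V=H[...,2]
for n,m in(("black",tool&cv2.inRange(V,0,45)),("steel",tool&cv2.inRange(V,70,255))):
    for k in cv2.findContours(m,0,1)[0]:
        if cv2.contourArea(k)>8:print(n,cv2.minAreaRect(k),cv2.contourArea(k))
br=cv2.inRange(H,(3,90,40),(14,255,160));br[:130]=0;br[210:]=0;br[:,:300]=0;br[:,400:]=0
k=max(cv2.findContours(br,0,1)[0],key=cv2.contourArea);print("brown",cv2.boxPoints(cv2.minAreaRect(k)))
E
```

```text
mat ((213.59146118164062, 206.46304321289062), (77.97286224365234, 62.50304412841797), 86.42366790771484)
[[0.6194 0.4517 0.003 ]
 [0.6305 0.2691 0.003 ]
 [0.401  0.2492 0.003 ]
 [0.3911 0.4253 0.003 ]]
matc [0.50841696 0.34881126 0.003     ]
black ((197.5, 221.5), (29.0, 9.0), 90.0) 231.5
black ((228.54100036621094, 200.5491943359375), (6.790180683135986, 29.424114227294922), 5.19442892074585) 158.5
steel ((195.23960876464844, 193.9904022216797), (26.05916404724121, 2.557954788208008), 87.70938873291016) 38.5
steel ((230.95083618164062, 175.54098510742188), (6.51857328414917, 19.55571937561035), 5.19442892074585) 103.0
brown [[326.29477 163.41617]
 [371.83237 156.4104 ]
 [377.05783 190.37573]
 [331.52023 197.3815 ]]
```

View pics/crop0.png

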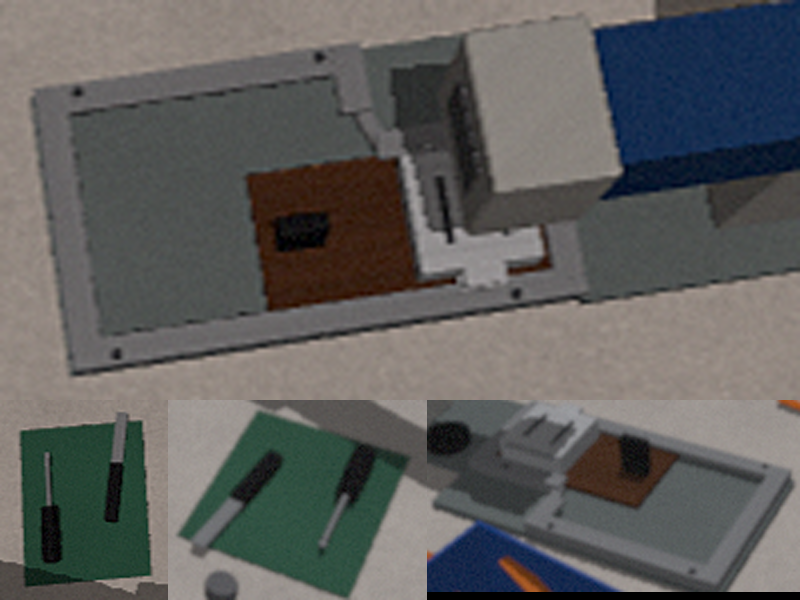

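Crop: the tool at top (231,190) has a black handle and wide flat steel, so it is the blade. The screwdriver is the other one, at (196,208). Bed rail corners are at top (273,143) and (283,212). The brown plate edge corners are at (327,164) and (332,197), and the grip top is near (340,176).

Run:
```python
from h import *
from scipy.optimize import least_squares
d=pickle.load(open("c0.pkl","rb"));t=d["top"];s=d["scene"]
k=lambda u,v:(265+u/4,120+v/4)
m=lambda u,v:(185+(u-427)/2.26,190+(v-400)/2.26)
obs=[(t,k(34,91),(.141,.126,.025),0),(t,k(73,364),(-.071,.126,.025),0),(s,m(789,479),(-.071,.126,.025),0),(s,m(722,585),(.141,.126,.025),0),
(t,k(248,175),(.055,.105,.018),1),(t,k(268,310),(-.055,.105,.018),1),(t,k(300,225),(0,.074,.068),1),(t,k(482,285),(-.058,-.049,.046),1)]
def P(x,p,f):
    c,sn=np.cos(x[2]),np.sin(x[2]);q=np.array(p)+[0,x[3]*f,0]
    return [x[0]+c*q[0]-sn*q[1],x[1]+sn*q[0]+c*q[1],q[2]]
F=lambda x:np.concatenate([proj(c,P(x,p,f))-uv for c,uv,p,f in obs])
r=least_squares(F,[.6,.05,.1,-.13],loss="soft_l1")
print(r.x,F(r.x).reshape(-1,2).round(1))
for n,p,f in(("corner",(0,0,.01),0),("grip",(0,.074,.068),1),("gripcorner",(0,.074,.068),0),("griphome",(.07,.074,.068),0),("tabhome",(.012,-.049,.042),0),("hingehome",(.116,-.049,.043),0)):print(n,np.round(P(r.x,p,f),4))
for p in((228.54,200.55),):print("handle",onz(t,*p,.015))
print("dir",onz(t,230.95,175.54,.0125)-onz(t,228.54,200.55,.0125), onz(t,233,163,.012))
print(np.rad2deg(np.arctan2(2*.2142*.9768,1)))
```

```text
[ 0.57553006  0.03256007  0.14396289 -0.1224416 ] [[-0.5 -1.2]
 [-0.4  1.1]
 [ 0.8 -4.3]
 [-3.1 -0.4]
 [-1.2 -0.5]
 [-0.3  2.2]
 [ 0.4 -0.8]
 [ 0.6 -0.4]]
corner [0.5755 0.0326 0.01  ]
grip [ 0.5825 -0.0154  0.068 ]
gripcorner [0.5649 0.1058 0.068 ]
griphome [0.6342 0.1158 0.068 ]
tabhome [ 0.5944 -0.0142  0.042 ]
hingehome [0.6974 0.0007 0.043 ]
handle [0.52326043 0.3038461  0.015     ]
dir [ 0.07421534 -0.0045368   0.        ] [0.63599009 0.29514072 0.012     ]
22.70741444527561
```

>>> drive_tool --increments '[[[0.5,-0.98,0],[0,0,-0.16]],[[0.5,-0.98,0],[0,0,-0.16]],[[0.5,-0.98,0],[0,0,-0.16]],[[0.5,-0.98,0],[0,0,-0.16]],[[0.5,-0.98,0],[0,0,-0.16]],[[0.5,-0.98,0],[0,0,-0.16]],[[0.5,-0.98,0],[0,0,-0.16]],[[0.5,-0.98,0],[0,0,-0.16]]]' --gripper 1

```text
time: 0.77
ee_pos: [0.4003, 0.339, 0.2313]
tcp_rot: [0.455, 0.891, -0.001, 0.001]
contact_force: [-0.9, -0.2, 0.4]
opening: 0.0855
finger_force: 0.0
```

>>> drive_tool --increments '[[[0.7,-0.98,0],[0,0,-0.157]],[[0.7,-0.98,0],[0,0,-0.157]],[[0.7,-0.98,0],[0,0,-0.157]],[[0.7,-0.98,0],[0,0,-0.157]],[[0.7,-0.98,0],[0,0,-0.157]],[[0.7,-0.98,0],[0,0,-0.157]],[[0.7,-0.98,0],[0,0,-0.157]],[[0.7,-0.98,0],[0,0,-0.157]],[[0.7,-0.98,0],[0,0,-0.157]]]'

```text
time: 1.52
ee_pos: [0.5736, 0.0964, 0.231]
tcp_rot: [0.657, 0.754, -0.001, 0.001]
contact_force: [0.2, 0.5, 0.5]
opening: 0.0851
finger_force: 0.0
```

Run:
```python
from station import *
import cv2,pickle
s=sense();print(s["time"],s["ee_pos"],s["tcp_rot"],s["q"])
c=capture("wrist");pickle.dump(c,open("w1.pkl","wb"));cv2.imwrite("pics/w1.png",c["pixels"][...,::-1]);print(c["extrinsics"],c["intrinsics"])
```

```text
1.5167 [0.5735966  0.09641068 0.23095799] [ 6.57221032e-01  7.53697172e-01 -6.12033420e-04  8.44818613e-04] [-0.53932827  0.36128988  0.39733456  1.79759728 -0.15933232  1.01431673
  0.05595251]
[[ 9.90835262e-01  1.27742208e-01  4.39022931e-02  5.63879925e-01]
 [ 1.35074984e-01 -9.38192162e-01 -3.18669445e-01  1.77231157e-01]
 [ 4.81248777e-04  3.21679025e-01 -9.46848654e-01  3.73100322e-01]
 [ 0.00000000e+00  0.00000000e+00  0.00000000e+00  1.00000000e+00]] [[318.21909749   0.         322.64569629]
 [  0.         318.21909749 200.71706088]
 [  0.           0.           1.        ]]
```

View pics/w1.png

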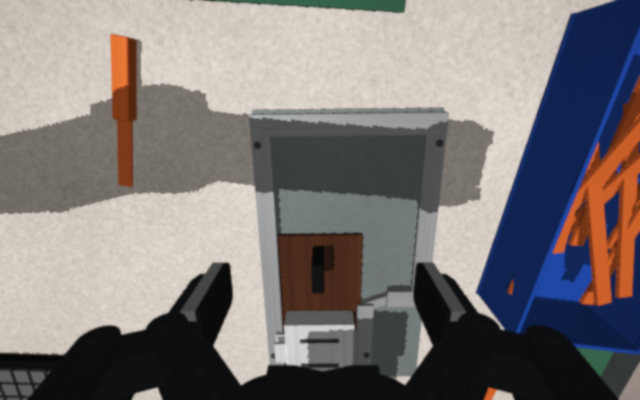

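The wrist view shows the plate's front edge from (278,235) to (362,234), the grip at (318,268) and the bed's end corners at about (250,119) and (447,113).

Run:
```python
from h import *
c=pickle.load(open("w1.pkl","rb"));I=c["pixels"];H=cv2.cvtColor(I,cv2.COLOR_RGB2HSV)
f=lambda u,v,z:onz(c,u,v,z)[:2].round(4)
for n,u,v,z in(("plateL",278,235,.018),("plateR",362.5,234,.018),("bedL",250,119,.025),("bedR",447,113,.025)):print(n,f(u,v,z))
# inner left rail lip edge / inner right rail edge along rows
V=H[...,2].astype(int)
for r in(215,225):print(r,V[r,250:290].tolist(),V[r,400:440].tolist())
g=cv2.inRange(I[235:305,295:345].max(2),0,38);k=max(cv2.findContours(g,0,1)[0],key=cv2.contourArea)
x=cv2.boundingRect(k);print("grip bbox",x[0]+295,x[1]+235,x[2:],cv2.minAreaRect(k))
for r in(248,256,264,272,280,288):print(r,V[r,305:340].tolist())
print(V[236:300,316].tolist())
```

```text
plateL [0.5322 0.0065]
plateR [0.6344 0.0217]
bedL [0.4912 0.1405]
bedR [0.697  0.1748]
215 [222, 220, 218, 218, 218, 217, 207, 183, 166, 161, 162, 162, 161, 161, 161, 162, 164, 165, 163, 163, 165, 165, 166, 162, 143, 103, 72, 65, 67, 84, 109, 123, 126, 127, 126, 127, 126, 127, 127, 126] [123, 123, 124, 123, 124, 124, 123, 124, 123, 123, 123, 123, 123, 124, 123, 121, 111, 93, 98, 128, 146, 150, 151, 153, 151, 151, 152, 152, 154, 152, 152, 152, 156, 156, 155, 154, 160, 179, 202, 215]
225 [221, 223, 222, 220, 218, 217, 214, 203, 180, 163, 160, 160, 160, 160, 160, 161, 162, 164, 163, 162, 163, 164, 164, 163, 153, 123, 87, 66, 66, 82, 108, 122, 126, 127, 125, 126, 125, 127, 127, 127] [124, 123, 123, 123, 123, 123, 124, 123, 124, 125, 124, 124, 124, 124, 122, 112, 92, 96, 127, 145, 150, 152, 153, 152, 151, 152, 154, 155, 153, 151, 154, 156, 157, 155, 156, 162, 185, 205, 216, 219]
grip bbox 312 246 (21, 47) ((27.0, 34.0), (46.0, 20.0), 90.0)
248 [73, 73, 72, 76, 76, 76, 68, 48, 24, 13, 9, 9, 10, 9, 7, 8, 8, 10, 20, 30, 37, 39, 38, 38, 37, 36, 35, 37, 43, 54, 68, 72, 72, 71, 72]
256 [74, 72
[... 237 characters left out ...]
 54, 67, 72, 73, 72, 73]
272 [75, 73, 72, 75, 74, 68, 47, 28, 20, 20, 21, 20, 19, 20, 19, 19, 19, 19, 35, 56, 68, 73, 73, 72, 71, 70, 69, 68, 70, 72, 73, 74, 72, 72, 72]
280 [76, 74, 73, 75, 76, 70, 52, 32, 22, 19, 19, 18, 18, 18, 19, 19, 19, 18, 29, 50, 66, 73, 76, 76, 73, 70, 69, 70, 70, 72, 73, 74, 72, 71, 72]
288 [78, 76, 74, 73, 76, 73, 59, 36, 23, 20, 19, 19, 17, 18, 18, 19, 17, 18, 29, 49, 66, 73, 74, 75, 73, 72, 71, 71, 72, 72, 74, 73, 72, 71, 72]
[69, 77, 78, 79, 78, 78, 78, 78, 73, 58, 36, 17, 9, 8, 9, 8, 7, 8, 7, 10, 8, 7, 6, 8, 9, 8, 6, 8, 9, 12, 16, 18, 20, 19, 20, 20, 20, 20, 19, 20, 20, 19, 19, 19, 18, 19, 19, 20, 20, 18, 20, 19, 19, 18, 19, 20, 30, 51, 70, 77, 79, 79, 79, 79]
```

Run:
```python
from h import *
c=pickle.load(open("w1.pkl","rb"))
f=lambda u,v,z:onz(c,u,v,z)
print("grip",f(317.5,279.5,.068))
a=f(257.3,220,.025);b=f(436.8,220,.025);print(a,b,b-a,np.linalg.norm(b-a))
# line of left outer edge from two rows
V=cv2.cvtColor(c["pixels"],cv2.COLOR_RGB2HSV)[...,2].astype(int)
def pts(lo,hi,thr,rows):
    o=[]
    for r in rows:
        x=V[r,lo:hi]; i=np.where(np.diff((x>thr).astype(int))!=0)[0]
        if len(i):o.append(f(lo+i[0]+.5,r,.025)[:2])
    return np.array(o)
L=pts(245,272,190,range(205,300));R=pts(426,448,178,range(210,260))
for n,P in(("L",L),("R",R)):
    v=cv2.fitLine(P.astype(np.float32),cv2.DIST_HUBER,0,.001,.001).ravel();print(n,v,np.rad2deg(np.arctan2(-v[0]*np.sign(v[1]),abs(v[1]))))
pl=np.array([f(278,235,.018)[:2],f(362.5,234,.018)[:2]]);print(pl.mean(0),pl[1]-pl[0],np.rad2deg(np.arctan2(*(pl[1]-pl[0])[::-1])))
```

```text
grip [ 0.58481502 -0.01736717  0.068     ]
[0.50689636 0.02587693 0.025     ] [0.71671492 0.05443827 0.025     ] [0.20981856 0.02856134 0.        ] 0.21175358050345455
L [ 0.14295284 -0.9897295   0.51291734 -0.01703534] 8.218751
R [ 0.1471715  -0.989111    0.7191301   0.03554469] 8.463045
[0.58331011 0.01409754] [0.1021906  0.01525983] 8.493055840335527
```

>>> drive_tool --increments '[[[0.045,-0.455,-0.1],[0,0,0.003]],[[0.045,-0.455,-0.25],[0,0,0.003]],[[0.045,-0.455,-0.4],[0,0,0.003]],[[0.045,-0.455,-0.5],[0,0,0.003]],[[0.045,-0.455,-0.6],[0,0,0.003]],[[0.045,-0.455,-0.7],[0,0,0.003]],[[0.045,-0.455,-0.78],[0,0,0.003]],[[0.045,-0.455,-0.78],[0,0,0.003]],[[0.045,-0.455,-0.78],[0,0,0.003]]]'

```text
time: 2.32
ee_pos: [0.5823, -0.0112, 0.0355]
tcp_rot: [0.65, 0.76, -0.001, -0.001]
contact_force: [0.0, -0.3, -0.0]
opening: 0.0855
finger_force: 0.0
```

>>> drive_tool --increments '[[[0,0,0],[0,0,0]],[[0,0,0],[0,0,0]],[[0,0,0],[0,0,0]],[[0,0,0],[0,0,0]],[[0,0,0],[0,0,0]],[[0,0,0],[0,0,0]],[[0,0,0],[0,0,0]],[[0,0,0],[0,0,0]]]' --gripper 0 --newtons 40

```text
time: 2.98
ee_pos: [0.5836, -0.0134, 0.037]
tcp_rot: [0.651, 0.759, 0.0, 0.0]
contact_force: [-1.7, 0.8, 7.3]
opening: 0.0134
finger_force: 40.6
```

>>> drive_tool --increments '[[[-0.002,0.015,0],[0,0,0]],[[-0.005,0.035,0],[0,0,0]],[[-0.01,0.07,0],[0,0,0]],[[-0.015,0.105,0],[0,0,0]],[[-0.02,0.14,0],[0,0,0]],[[-0.026,0.175,0],[0,0,0]],[[-0.031,0.21,0],[0,0,0]],[[-0.036,0.245,0],[0,0,0]]]'

```text
time: 3.65
ee_pos: [0.5752, 0.0474, 0.037]
tcp_rot: [0.651, 0.759, 0.0, 0.001]
contact_force: [1.6, -3.6, 6.6]
opening: 0.0135
finger_force: 40.6
```

>>> drive_tool --increments '[[[-0.005,0.035,0],[0,0,0]],[[-0.01,0.07,0],[0,0,0]],[[-0.015,0.105,0],[0,0,0]],[[-0.02,0.14,0],[0,0,0]],[[-0.026,0.175,0],[0,0,0]],[[-0.031,0.21,0],[0,0,0]],[[-0.036,0.245,0],[0,0,0]],[[-0.039,0.265,0],[0,0,0]],[[-0.039,0.265,0],[0,0,0]]]'

```text
time: 4.4
ee_pos: [0.5651, 0.1158, 0.037]
tcp_rot: [0.651, 0.759, 0.001, 0.0]
contact_force: [0.2, 0.4, 6.5]
opening: 0.0132
finger_force: 40.7
```

Run:
```python
from station import *
import cv2,pickle,numpy as np
s=sense();print(s["ee_pos"],s["contact_force"])
c=capture("top");pickle.dump(c,open("t2.pkl","wb"))
w=capture("wrist");pickle.dump(w,open("w2.pkl","wb"))
A=cv2.resize(c["pixels"][110:230,265:425,::-1],(640,480));cv2.imwrite("pics/t2.png",A)
```

```text
[0.56506224 0.1158304  0.03697955] [0.24561327 0.4284568  6.49902661]
```

View pics/t2.png

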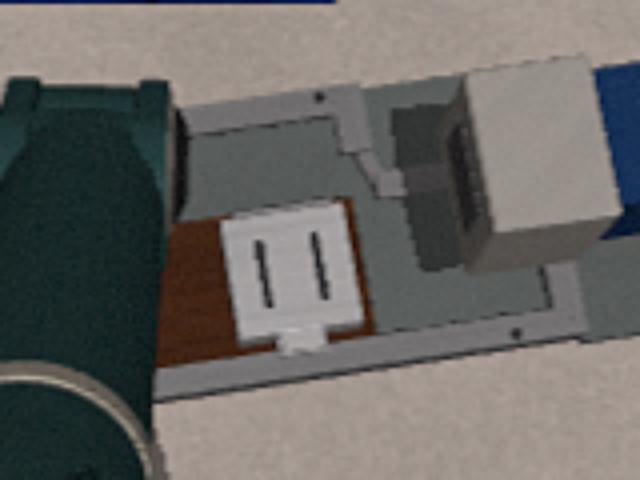

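>>> drive_tool --increments '[[[-0.001,0.008,0],[0,0,0]],[[-0.002,0.016,0],[0,0,0]],[[-0.002,0.016,0],[0,0,0]]]'

```text
time: 4.75
ee_pos: [0.5649, 0.1166, 0.037]
tcp_rot: [0.652, 0.759, -0.0, 0.001]
contact_force: [1.2, -6.1, 7.7]
opening: 0.0133
finger_force: 40.7
```

>>> drive_tool --increments '[[[-0.001,0.008,0],[0,0,0]],[[-0.002,0.016,0],[0,0,0]],[[-0.002,0.016,0],[0,0,0]]]'

```text
time: 5.0
ee_pos: [0.565, 0.1167, 0.037]
tcp_rot: [0.653, 0.758, -0.001, 0.003]
contact_force: [1.5, -13.3, 8.1]
opening: 0.0137
finger_force: 40.7
```

>>> drive_tool --increments '[[[0.006,-0.044,0],[0,0,0]],[[0.006,-0.044,0],[0,0,0]],[[0.03,-0.04,0],[0,0,0]],[[0.06,-0.036,0],[0,0,0]],[[0.09,-0.032,0],[0,0,0]],[[0.12,-0.027,0],[0,0,0]]]'

```text
time: 5.5
ee_pos: [0.5931, 0.1161, 0.037]
tcp_rot: [0.651, 0.759, -0.0, -0.001]
contact_force: [-3.9, -0.7, 10.1]
opening: 0.0135
finger_force: 41.3
```

>>> drive_tool --increments '[[[0.03,0.004,0],[0,0,0]],[[0.06,0.009,0],[0,0,0]],[[0.09,0.013,0],[0,0,0]],[[0.12,0.018,0],[0,0,0]],[[0.14,0.02,0],[0,0,0]],[[0.155,0.022,0],[0,0,0]],[[0.165,0.024,0],[0,0,0]],[[0.165,0.024,0],[0,0,0]]]'

```text
time: 6.17
ee_pos: [0.6351, 0.1223, 0.037]
tcp_rot: [0.651, 0.759, 0.0, -0.0]
contact_force: [-1.6, 0.1, 6.8]
opening: 0.0134
finger_force: 40.9
```

Travel so far is about 70 mm, still with no stop felt. I'll press gently until it touches.

>>> drive_tool --increments '[[[0.01,0.001,0],[0,0,0]],[[0.02,0.003,0],[0,0,0]],[[0.025,0.004,0],[0,0,0]],[[0.025,0.004,0],[0,0,0]]]'

```text
time: 6.5
ee_pos: [0.6355, 0.1223, 0.0371]
tcp_rot: [0.651, 0.759, -0.004, -0.005]
contact_force: [-20.1, -3.9, 23.0]
opening: 0.0134
finger_force: 44.0
```

>>> drive_tool --increments '[[[-0.023,-0.003,0],[0,0,0]],[[-0.023,-0.003,0],[0,0,0]],[[-0.023,-0.003,0],[0,0,0]],[[-0.023,-0.003,0],[0,0,0]]]'

```text
time: 6.83
ee_pos: [0.6346, 0.1222, 0.037]
tcp_rot: [0.651, 0.759, -0.0, -0.001]
contact_force: [-4.4, -2.0, 9.9]
opening: 0.0133
finger_force: 41.1
```

>>> drive_tool --increments '[[[0,0,0],[0,0,0]],[[0,0,0],[0,0,0]],[[0,0,0],[0,0,0]],[[0,0,0],[0,0,0]],[[0,0,0.1],[0,0,0]],[[0,0,0.25],[0,0,0]],[[0,0,0.4],[0,0,0]],[[0,0.2,0.5],[0,0,0]],[[-0.2,0.4,0.6],[0,0,0]],[[-0.2,0.4,0.6],[0,0,0]],[[-0.2,0.4,0.6],[0,0,0]],[[-0.2,0.4,0.6],[0,0,0]]]' --gripper 1

```text
time: 7.83
ee_pos: [0.584, 0.2256, 0.1872]
tcp_rot: [0.649, 0.761, 0.001, -0.0]
contact_force: [0.9, -0.6, 0.1]
opening: 0.0853
finger_force: 0.0
```

>>> drive_tool --increments '[[[-0.2,0.3,0],[0,0,0.1]],[[-0.2,0.3,0],[0,0,0.2]],[[-0.2,0.3,0],[0,0,0.3]],[[-0.2,0.3,0],[0,0,0.436]],[[-0.2,0.3,0],[0,0,0.436]],[[-0.2,0.3,0],[0,0,0.436]],[[-0.2,0.3,0],[0,0,0.436]],[[-0.2,0.3,0],[0,0,0.436]],[[-0.2,0.3,0],[0,0,0.436]],[[-0.2,0.3,0],[0,0,0.436]],[[-0.2,0.3,0],[0,0,0.436]],[[-0.2,0.3,0],[0,0,0.436]],[[-0.2,0.3,0],[0,0,0.436]]]' --gripper 0.7

```text
time: 8.92
ee_pos: [0.536, 0.2949, 0.1855]
tcp_rot: [0.027, 1.0, -0.0, -0.0]
contact_force: [0.1, 0.8, -0.1]
opening: 0.06
finger_force: 0.0
```

Run:
```python
from station import *
import cv2,pickle,numpy as np
s=sense();print(s["ee_pos"],s["tcp_rot"],s["q"].round(2))
w=capture("wrist");pickle.dump(w,open("w3.pkl","wb"));t=capture("top");pickle.dump(t,open("t3.pkl","wb"));sc=capture("scene");pickle.dump(sc,open("s3.pkl","wb"))
A=np.hstack([w["pixels"],np.zeros((400,160,3),np.uint8)]);
B=cv2.resize(t["pixels"][110:230,265:425],(266,200));C=cv2.resize(sc["pixels"][180:290,170:360],(345,200));
b=np.zeros((200,800,3),np.uint8);b[:,:266]=B;b[:,266:611]=C
cv2.imwrite("pics/m3.png",np.vstack([A,b])[...,::-1])
```

```text
[0.53603672 0.29493209 0.18553296] [ 2.71387493e-02  9.99631515e-01 -4.55453697e-04 -3.38990566e-04] [-0.62  0.45  0.08  1.75 -0.04  0.95  1.  ]
```

View pics/m3.png

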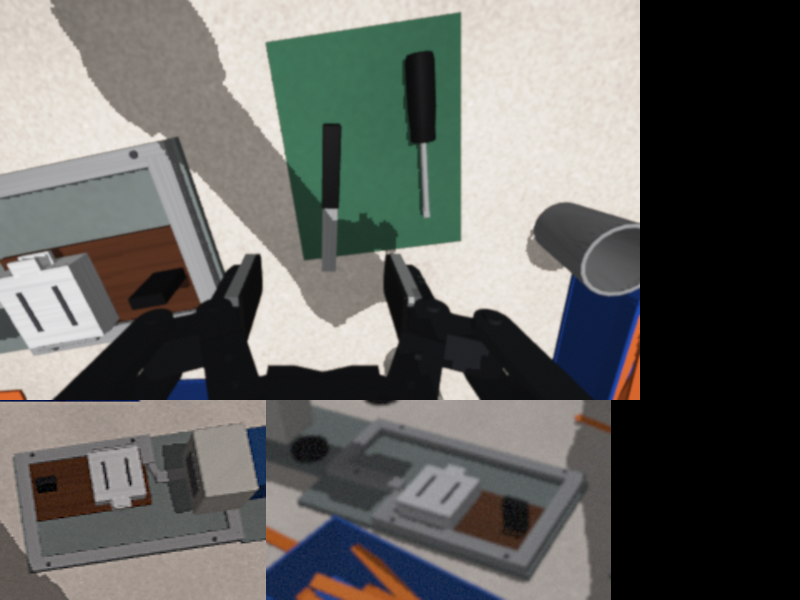

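Run:
```python
from h import *
c=pickle.load(open("w3.pkl","rb"));V=c["pixels"].max(2).astype(int)
f=lambda u,v,z:onz(c,u,v,z).round(4)
for n,p in dict(hback=(332,124.5,.021),hfront=(329.5,208,.021),tip=(329,271,.0135),steel=(330,208,.0135)).items():print(n,f(*p))
for r in(130,150,170,190,205,220,240,260):print(r,V[r,312:350].tolist())
t=pickle.load(open("t3.pkl","rb"))
print("tab w",f(8,264,.046),f(50,252,.046),"grip w")
# top crop: scale 160/266
k=lambda u,v:(265+u*160/266,110+v*120/200)
for n,u,v,z in(("tabL",116,509-400,.046),("tabR",131,506-400,.046),("gripc",47,484-400,.068),("boxfarL",88,450-400,.046),("boxfarR",140,447-400,.046)):print(n,onz(t,*k(u,v),z).round(4))
cv2.imwrite("pics/tabs.png",np.hstack([cv2.resize(t["pixels"][130:200,280:370,::-1],(540,420),interpolation=cv2.INTER_CUBIC),cv2.resize(c["pixels"][235:305,0:43,::-1],(258,420),interpolation=cv2.INTER_CUBIC)]))
```

```text
hback [0.4836 0.3055 0.021 ]
hfront [0.567  0.2991 0.021 ]
tip [0.645  0.2949 0.0135]
steel [0.5697 0.2996 0.0135]
130 [118, 118, 118, 117, 118, 117, 117, 116, 115, 104, 76, 48, 33, 33, 34, 35, 33, 33, 33, 33, 33, 34, 33, 34, 32, 33, 31, 31, 45, 78, 102, 113, 115, 115, 115, 114, 115, 115]
150 [115, 116, 117, 118, 118, 118, 118, 116, 115, 101, 70, 40, 31, 32, 33, 31, 32, 32, 32, 32, 31, 32, 32, 31, 31, 30, 29, 30, 56, 92, 110, 114, 114, 115, 114, 115, 115, 115]
170 [117, 117, 118, 117, 117, 117, 118, 117, 115, 100, 67, 36, 29, 28, 28, 29, 29, 28, 29, 29, 28, 28, 28, 28, 27, 27, 30, 53, 87, 109, 115, 117, 117, 116, 115, 115, 114, 114]
190 [113, 115, 116, 117, 117, 118, 118, 116, 108, 87, 54, 31, 25, 25, 26, 25, 26, 26, 26, 26, 26, 25, 26, 25, 25, 25, 36, 67, 98, 112, 115, 115, 115, 116, 116, 114, 114, 115]
205 [59, 58, 59, 59, 58, 59, 58, 58, 54, 41, 29, 23, 24, 25, 24, 24, 23, 24, 24, 23, 25, 23, 24, 24, 23, 27, 56, 92, 109, 113, 113, 112, 113, 113, 113, 114, 115, 114]
220 [57, 58, 59, 58, 59, 59, 59, 59, 60, 64, 78, 89, 93, 94, 93, 90, 91, 91, 94, 102, 117, 124, 128, 127, 117, 95, 73, 66, 65, 66, 66, 66, 70, 77, 82, 83, 84, 85]
240 [56, 56, 56, 56, 57, 56, 57, 57, 58, 66, 80, 91, 94, 93, 91, 91, 92, 92, 91, 90, 90, 91, 91, 87, 78, 67, 59, 57, 58, 57, 57, 58, 57, 58, 57, 57, 58, 58]
260 [115, 119, 122, 129, 132, 131, 128, 127, 122, 114, 101, 95, 93, 92, 92, 92, 92, 92, 91, 89, 89, 89, 91, 99, 119, 133, 137, 136, 134, 133, 133, 134, 135, 133, 132, 132, 132, 131]
tab w [ 0.6    -0.0259  0.046 ] [0.589  0.0206 0.046 ] grip w
tabL [ 0.5884 -0.0009  0.046 ]
tabR [ 0.5936 -0.0267  0.046 ]
gripc [0.6265 0.1161 0.068 ]
boxfarL [0.694  0.0461 0.046 ]
boxfarR [ 0.6992 -0.0445  0.046 ]
```

View pics/tabs.png

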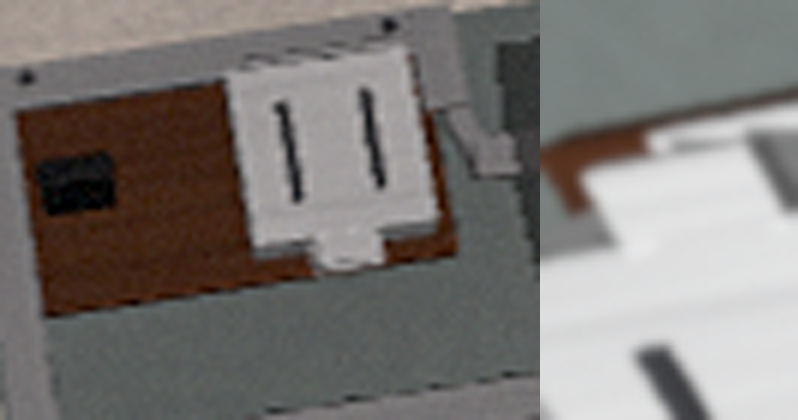

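Run:
```python
from h import *
c=pickle.load(open("w3.pkl","rb"));t=pickle.load(open("t3.pkl","rb"))
a,b=onz(c,7,264.7,.046),onz(c,33.7,257.5,.046);print(a,b,(a+b)/2,np.linalg.norm(a-b))
for z in(.046,.034):
  a,b=onz(t,280+316/6,130+268/6,z),onz(t,280+385/6,130+260/6,z);print(z,a,b,(a+b)/2)
for y in(238,):
  a,b=onz(t,280+313/6,130+y/6,.046),onz(t,280+383/6,130+(y-12)/6,.046);print(a,b,(a+b)/2)
```

```text
[ 0.60067669 -0.02722541  0.046     ] [0.59416255 0.00239031 0.046     ] [ 0.59741962 -0.01241755  0.046     ] 0.030323670261233126
0.046 [0.59056559 0.00505488 0.046     ] [ 0.59433645 -0.02774005  0.046     ] [ 0.59245102 -0.01134259  0.046     ]
0.034 [0.59369767 0.00441181 0.034     ] [ 0.59750831 -0.02872909  0.034     ] [ 0.59560299 -0.01215864  0.034     ]
[0.60526249 0.00625972 0.046     ] [ 0.61102351 -0.02712755  0.046     ] [ 0.608143   -0.01043392  0.046     ]
```

>>> drive_tool --increments '[[[0.005,0.026,-0.15],[0,0,-0.004]],[[0.005,0.026,-0.3],[0,0,-0.004]],[[0.005,0.026,-0.45],[0,0,-0.004]],[[0.005,0.026,-0.55],[0,0,-0.004]],[[0.005,0.026,-0.62],[0,0,-0.004]],[[0.005,0.026,-0.65],[0,0,-0.004]],[[0.005,0.026,-0.67],[0,0,-0.004]],[[0.005,0.026,-0.67],[0,0,-0.004]],[[0.005,0.026,-0.67],[0,0,-0.004]]]'

```text
time: 9.82
ee_pos: [0.5374, 0.3035, 0.0198]
tcp_rot: [0.031, 1.0, 0.0, 0.001]
contact_force: [-0.2, -0.1, -0.1]
opening: 0.06
finger_force: 0.0
```

>>> drive_tool --increments '[[[0,-0.008,-0.03],[0,0,0]],[[0,-0.008,-0.05],[0,0,0]],[[0,-0.008,-0.06],[0,0,0]],[[0,-0.008,-0.06],[0,0,0]],[[0,-0.008,-0.06],[0,0,0]]]'

```text
time: 10.23
ee_pos: [0.5365, 0.3011, 0.0038]
tcp_rot: [0.031, 1.0, 0.0, -0.0]
contact_force: [-0.2, -0.3, -0.2]
opening: 0.0598
finger_force: 0.0
```

>>> drive_tool --increments '[[[0,0,0],[0,0,0]],[[0,0,0],[0,0,0]],[[0,0,0],[0,0,0]],[[0,0,0],[0,0,0]],[[0,0,0],[0,0,0]],[[0,0,0],[0,0,0]],[[0,0,0],[0,0,0]]]' --gripper 0 --newtons 80

```text
time: 10.82
ee_pos: [0.5368, 0.3013, 0.0043]
tcp_rot: [0.031, 1.0, 0.0, 0.0]
contact_force: [-1.0, 0.0, 5.3]
opening: 0.016
finger_force: 79.8
```

>>> drive_tool --increments '[[[0,0,0.03],[0,0,0]],[[0,0,0.1],[0,0,0]],[[0,0,0.2],[0,0,0]],[[0,0,0.3],[0,0,0]],[[-0.06,-0.12,0.4],[0,0,0.02]],[[-0.12,-0.24,0.4],[0,0,0.04]],[[-0.18,-0.36,0.4],[0,0,0.067]],[[-0.24,-0.48,0.4],[0,0,0.067]],[[-0.25,-0.6,0.4],[0,0,0.067]],[[-0.25,-0.7,0.4],[0,0,0.067]],[[-0.25,-0.8,0.4],[0,0,0.067]],[[-0.25,-0.9,0.4],[0,0,0.067]],[[-0.25,-0.9,0.4],[0,0,0.067]]]'

```text
time: 11.9
ee_pos: [0.4736, 0.0705, 0.1039]
tcp_rot: [-0.071, 0.997, -0.001, -0.0]
contact_force: [-0.3, -0.5, -0.5]
opening: 0.0158
finger_force: 79.1
```

>>> drive_tool --increments '[[[0,-0.12,0],[0,0,0]],[[0,-0.24,0],[0,0,0]],[[0,-0.36,0],[0,0,0]],[[0,-0.423,-0.05],[0,0,0]],[[0,-0.423,-0.12],[0,0,0]],[[0,-0.423,-0.16],[0,0,0]],[[0,-0.423,-0.16],[0,0,0]],[[0,-0.423,-0.16],[0,0,0]]]'

```text
time: 12.57
ee_pos: [0.4736, -0.0288, 0.0634]
tcp_rot: [-0.075, 0.997, 0.0, -0.001]
contact_force: [-0.6, 1.1, -0.4]
opening: 0.0162
finger_force: 79.1
```

Run:
```python
from station import *
import cv2,pickle,numpy as np
s=sense();print(s["ee_pos"],s["tcp_rot"],s["q"].round(2),s["contact_force"])
w=capture("wrist");pickle.dump(w,open("w4.pkl","wb"));sc=capture("scene");pickle.dump(sc,open("s4.pkl","wb"))
b=np.zeros((600,800,3),np.uint8);b[:400,:640]=w["pixels"];b[400:,:400]=cv2.resize(sc["pixels"][160:260,180:380],(400,200),interpolation=cv2.INTER_CUBIC)
cv2.imwrite("pics/m4.png",b[...,::-1])
```

```text
[ 0.473634   -0.02881573  0.06344693] [-7.52295394e-02  9.97165930e-01  2.37832493e-04 -7.53450288e-04] [-0.06  0.44  0.06  2.14 -0.05  0.56  1.76] [-0.58927659  1.087359   -0.3830239 ]
```

View pics/m4.png

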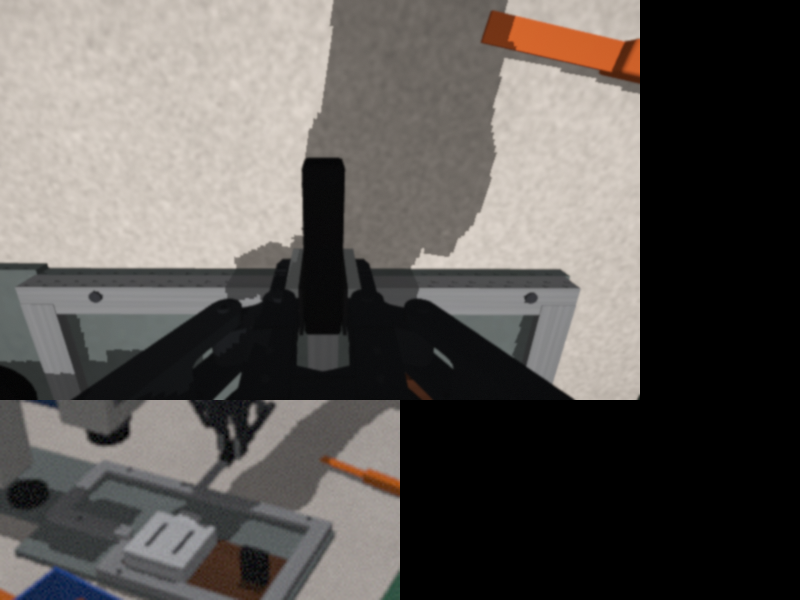

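The wrist view shows the blade held with its handle at (323,158–333). In the scene view the tip is near full-image pixel (277,202). I'll check its pitch.

Run:
```python
from h import *
w=pickle.load(open("w4.pkl","rb"));s=pickle.load(open("s4.pkl","rb"))
T=np.array([.4736,-.0288,.0634]);y=np.deg2rad(2*np.degrees(np.arctan2(.99717,-.07523))-180);print(np.degrees(y))
e=np.array([np.cos(y),np.sin(y),0])
print("back",proj(w,T-.0542*e+[0,0,.0167]),"front",proj(w,T+.0298*e+[0,0,.0167]))
print("tip",proj(s,T+.1084*e+[0,0,.0077]),proj(s,T+.1084*e+[0,0,.0017]))
cv2.imwrite("pics/s4c.png",cv2.resize(s["pixels"][170:250,240:340,::-1],(800,560),interpolation=cv2.INTER_CUBIC))
```

```text
8.628842651483211
back [325.47062846 163.08340239] front [325.14390163 333.86790783]
tip [277.56566596 205.84254504] [277.71335863 207.620714  ]
```

View pics/s4c.png

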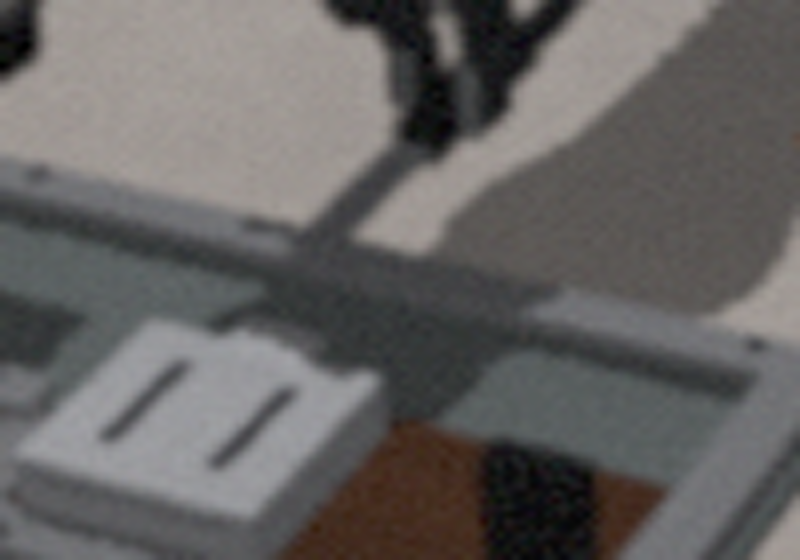

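Run:
```python
from h import *
w=pickle.load(open("w4.pkl","rb"));s=pickle.load(open("s4.pkl","rb"))
T=np.array([.4736,-.0288,.0634]);y=np.deg2rad(8.63);e=np.array([np.cos(y),np.sin(y),0])
print("back bottom",proj(w,T-.0542*e+[0,0,-.0013]))
print(w["pixels"].max(2)[150:175,323].tolist());print(w["pixels"].max(2)[322:345,323].tolist())
n=np.array([-e[1],e[0],0])
for p in(0,-2,-4):
  a=np.deg2rad(p)
  P=lambda r,l:proj(s,T+[0,0,.0077]+r*(e*np.cos(a)+np.array([0,0,np.sin(a)]))+l*n)
  print(p,[P(r,l).round(1).tolist() for r in(.05,.1084) for l in(-.008,.008)])
G=s["pixels"].max(2).astype(int)
for r in range(194,214):print(r,G[r,268:300].tolist())
```

```text
back bottom [325.1422515  154.93824123]
[116, 115, 115, 113, 113, 111, 98, 67, 33, 12, 5, 7, 9, 8, 9, 9, 9, 9, 9, 10, 10, 10, 11, 11, 10]
[9, 8, 8, 8, 8, 8, 7, 9, 8, 7, 10, 21, 41, 62, 73, 75, 75, 76, 75, 75, 75, 76, 75]
0 [[285.2, 193.7], [290.2, 195.0], [275.0, 205.1], [280.2, 206.6]]
-2 [[285.2, 194.2], [290.3, 195.5], [275.1, 206.2], [280.3, 207.7]]
-4 [[285.2, 194.7], [290.3, 196.0], [275.2, 207.3], [280.4, 208.7]]
194 [159, 160, 160, 158, 157, 154, 158, 157, 158, 154, 156, 158, 158, 158, 158, 153, 134, 111, 82, 67, 62, 68, 76, 104, 129, 138, 142, 149, 159, 157, 159, 158]
195 [162, 160, 158, 154, 158, 156, 157, 157, 157, 156, 158, 157, 158, 160, 153, 136, 108, 84, 69, 68, 65, 79, 103, 130, 150, 158, 156, 156, 160, 159, 159, 157]
196 [160, 160, 158, 157, 157, 155, 156, 157, 156, 157, 156, 159, 158, 154, 140, 114, 82, 68, 68, 61, 73, 102, 133, 151, 157, 158, 162, 157, 159, 157, 160, 149]
197 [158, 159, 158, 154, 159, 159, 156, 155, 157, 155, 159, 158, 157, 143, 117, 86, 75, 66, 69, 72, 92, 131, 150, 159, 162, 159, 162, 157, 158, 157, 148, 133]
198 [160, 158, 159, 159, 160, 158, 15
[... 1552 characters left out ...]
68, 69, 67, 70, 66, 72, 68, 70, 75]
209 [78, 68, 66, 67, 61, 56, 58, 62, 61, 63, 67, 67, 72, 69, 73, 71, 68, 71, 73, 71, 73, 70, 71, 69, 66, 65, 66, 69, 69, 69, 72, 67]
210 [90, 86, 85, 84, 76, 61, 55, 55, 62, 57, 60, 61, 62, 64, 64, 70, 64, 72, 71, 72, 67, 69, 70, 68, 69, 70, 72, 67, 69, 68, 72, 71]
211 [94, 98, 96, 92, 86, 64, 59, 59, 61, 55, 59, 59, 60, 56, 61, 65, 59, 67, 71, 71, 70, 68, 71, 71, 69, 70, 66, 68, 68, 70, 66, 68]
212 [99, 98, 93, 87, 74, 66, 57, 58, 59, 57, 55, 56, 59, 62, 55, 53, 62, 56, 64, 65, 64, 66, 67, 77, 71, 73, 71, 65, 75, 71, 71, 70]
213 [91, 84, 77, 69, 59, 56, 60, 56, 57, 59, 62, 56, 60, 58, 51, 59, 56, 56, 59, 60, 57, 61, 58, 66, 65, 70, 62, 72, 72, 71, 75, 68]
```

>>> drive_tool --increments '[[[0,-0.002,-0.05],[0,0,0]],[[0,-0.003,-0.1],[0,0,0]],[[0,-0.004,-0.125],[0,0,0]],[[0,-0.004,-0.136],[0,0,0]],[[0,-0.004,-0.136],[0,0,0]],[[0,-0.004,-0.136],[0,0,0]]]'

```text
time: 13.17
ee_pos: [0.4745, -0.0305, 0.0302]
tcp_rot: [-0.075, 0.997, 0.0, 0.0]
contact_force: [0.2, -0.7, -0.7]
opening: 0.016
finger_force: 79.1
```

>>> drive_tool --increments '[[[0.02,0.004,-0.003],[0,0,0]],[[0.04,0.008,-0.003],[0,0,0]],[[0.06,0.012,-0.003],[0,0,0]],[[0.08,0.016,-0.003],[0,0,0]],[[0.099,0.018,-0.003],[0,0,0]],[[0.099,0.018,-0.003],[0,0,0]],[[0.099,0.018,-0.003],[0,0,0]]]'

```text
time: 13.75
ee_pos: [0.499, -0.0261, 0.029]
tcp_rot: [-0.075, 0.997, 0.0, -0.0]
contact_force: [-0.8, 0.6, -1.6]
opening: 0.0163
finger_force: 79.1
```

Run:
```python
from station import *
import cv2,pickle,numpy as np
s=sense();print(s["ee_pos"],s["contact_force"])
sc=capture("scene")
cv2.imwrite("pics/s5c.png",cv2.resize(sc["pixels"][180:240,240:320,::-1],(800,600),interpolation=cv2.INTER_CUBIC))
```

```text
[ 0.49902706 -0.02612565  0.0289788 ] [-0.83500656  0.60560074 -1.57217414]
```

View pics/s5c.png

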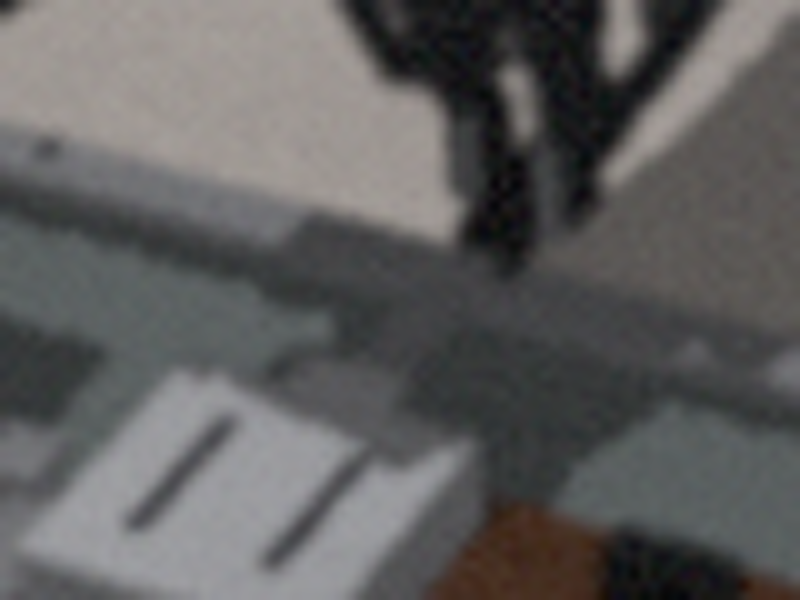

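>>> drive_tool --increments '[[[0,0,0.02],[0,0,0]],[[0.001,0,0.04],[0,0,0]],[[0.003,0,0.06],[0,0,0]],[[0.005,0.001,0.08],[0,0,0]],[[0.008,0.001,0.092],[0,0,0]],[[0.008,0.001,0.092],[0,0,0]]]'

```text
time: 14.3
ee_pos: [0.5014, -0.0259, 0.053]
tcp_rot: [-0.075, 0.997, -0.0, 0.001]
contact_force: [0.1, -0.4, -0.8]
opening: 0.0163
finger_force: 79.1
```

Run:
```python
from station import *
from h import *
s=sense();print(s["ee_pos"],s["contact_force"],s["torque"])
a=pickle.load(open("s4.pkl","rb"));b=capture("scene");pickle.dump(b,open("s6.pkl","wb"))
t=capture("top");pickle.dump(t,open("t6.pkl","wb"));t0=pickle.load(open("t3.pkl","rb"))
for A,B,(x0,x1,y0,y1) in((a,b,(240,290,205,250)),(t0,t,(312,358,130,178))):
    for I in(A,B):
        m=cv2.inRange(cv2.cvtColor(I["pixels"],cv2.COLOR_RGB2HSV),(0,0,150),(180,40,255))[y0:y1,x0:x1]
        k=max(cv2.findContours(m,0,1)[0],key=cv2.contourArea);r=cv2.minAreaRect(k)
        print(cv2.contourArea(k),(cv2.boxPoints(r)+[x0,y0]).round(1).tolist())
O=np.array([.597,-.012]);ex=np.array([.9895,.1444]);ey=np.array([-.1444,.9895])
for th in(0,.2):
  for l in(-.044,.044):
    q=O+.104*ex-(.09*np.cos(th))*ex+l*ey;print(th,l,proj(b,[*q,.046+.09*np.sin(th)]).round(1),proj(t,[*q,.046+.09*np.sin(th)]).round(1))
```

```text
[ 0.50141124 -0.02594153  0.05296472] [ 0.05190764 -0.36817224 -0.80691528] [0.00304862 0.22227723 0.04321365]
600.5 [[242.7, 233.9], [250.2, 211.4], [285.3, 223.1], [277.8, 245.6]]
531.0 [[242.7, 233.9], [251.3, 211.3], [282.0, 223.0], [273.4, 245.6]]
830.0 [[318.0, 141.8], [347.3, 137.4], [352.5, 171.7], [323.1, 176.1]]
94.5 [[312.0, 130.0], [351.0, 130.0], [351.0, 135.0], [312.0, 135.0]]
0 -0.044 [258.  215.2] [353.  165.5]
0 0.044 [286.6 223.6] [322.6 170. ]
0.2 -0.044 [257.  210.4] [353.5 163.2]
0.2 0.044 [285.9 218.6] [322.7 167.7]
```

Run:
```python
from h import *
a=pickle.load(open("s4.pkl","rb"));b=pickle.load(open("s6.pkl","rb"))
T=np.array([.5014,-.0259,.0530]);y=np.deg2rad(8.63);e=np.array([np.cos(y),np.sin(y),0]);n=np.array([-e[1],e[0],0])
for r in(.04,.08,.1,.1084):print(r,[proj(b,T+[0,0,.0077]+r*e+l*n).round(1).tolist() for l in(-.008,.008)])
O=np.array([.597,-.012]);ex=np.array([.9895,.1444]);ey=np.array([-.1444,.9895])
for x in(0,.014):print("tab",x,[proj(b,[*(O+x*ex+l*ey),.046]).round(1).tolist() for l in(-.015,.015)])
G=b["pixels"].max(2).astype(int);A=a["pixels"].max(2).astype(int)
print("cols 262-292 now | before")
for r in range(198,226):print(r,' '.join('%3d'%v for v in G[r,262:292]),'|',' '.join('%3d'%v for v in A[r,262:292]))
```

```text
0.04 [[281.9, 200.0], [287.0, 201.4]]
0.08 [[274.9, 208.0], [280.1, 209.4]]
0.1 [[271.3, 212.1], [276.5, 213.6]]
0.1084 [[269.7, 213.9], [275.0, 215.4]]
tab 0 [[269.9, 215.0], [279.5, 217.8]]
tab 0.014 [[267.3, 217.9], [277.0, 220.8]]
cols 262-292 now | before
198 131 137 142 148 150 157 158 160 160 156 161 158 159 156 157 157 157 158 159 155 152 135  96  59  43  41  37  23  17  48 | 132 137 139 148 155 156 160 158 159 159 160 158 157 159 160 160 157 156 146 118  87  71  68  67  72  90 126 146 160 159
199 121 122 121 127 133 138 143 149 151 157 155 160 158 160 160 158 162 157 157 155 137 109  80  61  61  57  51  38  46  88 | 120 118 122 126 133 135 145 149 152 151 157 161 154 163 161 161 156 150 127  96  66  67  66  68  81 118 147 159 162 157
200 118 114 119 120 117 121 125 130 134 142 142 151 156 158 159 161 156 159 154 140 113  82  71  65  66  67  59  52  78 123 | 118 118 117 119 118 121 124 130 130 131 139 148 154 157 161 161 151 131 101  77  67  68  68  77 106 140 155 162 161 162
201 116 115 119 116 115 115 118 113 117 122 123 127 136 136 146 151 153 149 141 117  88  70  68  66  
[... 5348 characters left out ...]
59 157 134 105  77 105 126 122 114 126 141 150 153 138 114  76  57  59  59  55  55  53 |  97 133 150 156 160 156 155 157 156 155 155 151 155 157 159 160 155 145 135 117 101 109 120 128 117  86  63  55  55  59
224 164 158 162 160 158 161 161 159 157 142 116  85  97 134 153 149 144 156 161 160 147 123  98  76  72  66  62  60  56  53 | 122 148 156 157 157 156 154 157 157 156 158 157 152 149 149 153 157 155 155 145 139 138 150 155 135 101  67  54  60  57
225 160 161 159 158 160 161 156 161 151 125  92  90 125 154 161 159 158 161 161 159 135 106  90  87  81  71  64  57  53  57 | 148 156 164 159 158 158 158 156 160 158 157 152 137 120 120 140 156 157 155 155 153 155 155 148 128  89  64  57  53  54
```

The picture data show the tab edge raised from about row 216 to row 210, and the slot end moved up 4 px. The cover is rising on the blade, so I'll continue along the arc.

>>> drive_tool --increments '[[[0.004,0.001,0.018],[0,0,0]],[[0.009,0.001,0.036],[0,0,0]],[[0.015,0.002,0.053],[0,0,0]],[[0.021,0.003,0.07],[0,0,0]],[[0.03,0.004,0.088],[0,0,0]],[[0.038,0.005,0.106],[0,0,0]],[[0.047,0.007,0.121],[0,0,0]],[[0.057,0.008,0.136],[0,0,0]],[[0.068,0.01,0.152],[0,0,0]],[[0.08,0.012,0.168],[0,0,0]],[[0.092,0.013,0.181],[0,0,0]],[[0.105,0.015,0.194],[0,0,0]],[[0.105,0.015,0.194],[0,0,0]]]'

```text
time: 15.48
ee_pos: [0.5285, -0.022, 0.1014]
tcp_rot: [-0.075, 0.997, -0.0, 0.001]
contact_force: [-0.5, 0.4, -0.6]
opening: 0.0162
finger_force: 79.1
```

```bash
cat > chk.py <<'E'
from station import *
from h import *
s=sense();print(s["time"],s["ee_pos"],s["tcp_rot"],s["contact_force"],s["torque"],s["q"].round(2))
b=capture("scene");pickle.dump(b,open("s7.pkl","wb"))
H=np.array([.597,-.012])+.104*np.array([.9895,.1444]);ex=np.array([.9895,.1444]);ey=np.array([-.1444,.9895])
# rectify the cover's y-extent corner: bright contour and predicted free-edge corners per angle
m=cv2.inRange(cv2.cvtColor(b["pixels"],cv2.COLOR_RGB2HSV),(0,0,85),(180,45,255))[150:255,225:310]
cv2.imwrite("pics/m.png",m)
G=b["pixels"].max(2)
for th in np.arange(0,1.75,.1):
    P=lambda r,l,o:np.array([*(H+(-r*np.cos(th)+o*np.sin(th))*ex+l*ey),.043+r*np.sin(th)+o*np.cos(th)])
    o=.003
    # edge contrast across the tab's outer edge and the free edges beside it; slots darkness
    v=[]
    for l in (-.035,.035):
        i=proj(b,P(.086,l,o));u=proj(b,P(.096,l,o));g=lambda q:float(cv2.getRectSubPix(G,(1,1),tuple(map(float,q)))[0,0])
        v+=[g(i)-g(u),i.round(0).tolist()]
    print(round(th,1),v)
E
python3 chk.py
```

```text
15.4833 [ 0.52850954 -0.02202961  0.10140445] [-7.46689173e-02  9.97207658e-01 -2.83672475e-05  1.19974041e-03] [-0.53439814  0.40847548 -0.5763357 ] [-0.02408517  0.00652887 -0.04116993] [-0.08  0.44  0.07  2.   -0.05  0.7   1.74]
0.0 [32.0, [260.0, 217.0], 18.0, [283.0, 224.0]]
0.1 [16.0, [260.0, 215.0], 6.0, [283.0, 221.0]]
0.2 [3.0, [259.0, 212.0], -3.0, [282.0, 219.0]]
0.3 [-1.0, [258.0, 210.0], -1.0, [281.0, 217.0]]
0.4 [4.0, [257.0, 209.0], 7.0, [281.0, 215.0]]
0.5 [17.0, [256.0, 207.0], 26.0, [280.0, 214.0]]
0.6 [25.0, [255.0, 206.0], 30.0, [279.0, 213.0]]
0.7 [20.0, [254.0, 205.0], 22.0, [277.0, 212.0]]
0.8 [14.0, [252.0, 205.0], 16.0, [276.0, 211.0]]
0.9 [17.0, [251.0, 204.0], 16.0, [275.0, 211.0]]
1.0 [14.0, [249.0, 204.0], 24.0, [273.0, 211.0]]
1.1 [35.0, [247.0, 205.0], 19.0, [271.0, 212.0]]
1.2 [38.0, [245.0, 205.0], -1.0, [270.0, 212.0]]
1.3 [18.0, [244.0, 206.0], -4.0, [268.0, 213.0]]
1.4 [3.0, [242.0, 208.0], 0.0, [266.0, 215.0]]
1.5 [3.0, [240.0, 209.0], 2.0, [264.0, 217.0]]
1.6 [-28.0, [238.0, 211.0], 25.0, [262.0, 219.0]]
1.7 [-7.0, [236.0, 214.0], -3.0, [261.0, 221.0]]
```

```bash
cat > ang.py <<'E'
from h import *
import sys
ex=np.array([.9895,.1444]);ey=np.array([-.1444,.9895]);H=np.array([.597,-.012])+.104*ex
P=lambda th,r,l,o=.003:np.array([*(H+(-r*np.cos(th)+o*np.sin(th))*ex+l*ey),.043+r*np.sin(th)+o*np.cos(th)])
def cov(c,th):
    "cover face resampled as seen straight on, for angle th (a homography of the plane)"
    q=[(.09,-.044),(.09,.044),(.002,.044),(.002,-.044)]
    src=np.float32([proj(c,P(th,*k)) for k in q]);M=cv2.getPerspectiveTransform(src,np.float32([(0,0),(44,0),(44,44),(0,44)]))
    return cv2.warpPerspective(c["pixels"].max(2),M,(44,44))
def slots(c,box):
    x0,x1,y0,y1=box;g=c["pixels"].max(2)[y0:y1,x0:x1]
    bh=cv2.morphologyEx(cv2.GaussianBlur(g,(3,3),0),cv2.MORPH_BLACKHAT,np.ones((7,7),np.uint8))
    out=[]
    for k in cv2.findContours(cv2.inRange(bh,30,255),0,1)[0]:
        if cv2.contourArea(k)>6:
            r=cv2.minAreaRect(k);p=k.reshape(-1,2);out.append(((p[p[:,1].argmin()]+[x0,y0]).tolist(),(p[p[:,1].argmax()]+[x0,y0]).tolist(),cv2.contourArea(k)))
    return out
E
python3 - <<'E'
from ang import *
for f in("s4","s6","s7"):
    c=pickle.load(open(f+".pkl","rb"));print(f,slots(c,(232,300,190,255)))
for th in(0,.2,.4,.6,.8,1.,1.2):
    print(th,[proj(c,P(th,r,l)).round(0).tolist() for l in(-.015,.015) for r in(.065,.025)])
E
```

```text
s4 [([275, 225], [266, 236], 30.5), ([261, 222], [253, 232], 27.0), ([233, 197], [267, 208], 40.5), ([290, 190], [280, 202], 65.0)]
s6 [([274, 223], [266, 235], 27.0), ([260, 218], [252, 231], 30.0), ([233, 197], [258, 206], 35.5), ([289, 190], [282, 202], 39.5)]
s7 [([269, 217], [264, 234], 20.0), ([255, 214], [250, 229], 22.5), ([234, 197], [248, 202], 14.0), ([278, 190], [269, 200], 59.5)]
0 [[262.0, 223.0], [255.0, 232.0], [272.0, 226.0], [265.0, 235.0]]
0.2 [[262.0, 220.0], [254.0, 231.0], [272.0, 223.0], [264.0, 234.0]]
0.4 [[260.0, 217.0], [254.0, 230.0], [270.0, 220.0], [264.0, 233.0]]
0.6 [[259.0, 215.0], [253.0, 230.0], [269.0, 218.0], [263.0, 233.0]]
0.8 [[257.0, 214.0], [252.0, 229.0], [267.0, 217.0], [262.0, 232.0]]
1.0 [[254.0, 214.0], [251.0, 230.0], [264.0, 217.0], [261.0, 233.0]]
1.2 [[251.0, 215.0], [250.0, 230.0], [262.0, 218.0], [260.0, 233.0]]
```

The slots show the cover at about 0.8 rad, following the blade. I'll finish the arc to about 1.5 rad.

>>> drive_tool --increments '[[[0.014,0.002,0.012],[0,0,0]],[[0.028,0.004,0.024],[0,0,0]],[[0.043,0.006,0.035],[0,0,0]],[[0.058,0.008,0.046],[0,0,0]],[[0.074,0.011,0.056],[0,0,0]],[[0.09,0.013,0.066],[0,0,0]],[[0.107,0.016,0.074],[0,0,0]],[[0.125,0.018,0.081],[0,0,0]],[[0.142,0.021,0.087],[0,0,0]],[[0.16,0.023,0.093],[0,0,0]],[[0.178,0.026,0.097],[0,0,0]],[[0.196,0.029,0.1],[0,0,0]],[[0.214,0.031,0.103],[0,0,0]],[[0.232,0.034,0.105],[0,0,0]],[[0.232,0.034,0.105],[0,0,0]]]'

```text
time: 16.78
ee_pos: [0.5863, -0.0134, 0.1269]
tcp_rot: [-0.075, 0.997, -0.0, 0.001]
contact_force: [-0.4, 0.2, -0.6]
opening: 0.0165
finger_force: 79.1
```

Run:
```python
from station import *
from ang import *
s=sense();print(s["time"],s["ee_pos"],s["contact_force"],s["torque"])
c=capture("scene");pickle.dump(c,open("s8.pkl","wb"));print(slots(c,(228,300,190,255)))
for th in(.8,1.,1.2,1.3,1.4,1.5,1.6):
    print(th,[proj(c,P(th,r,l)).round(0).tolist() for l in(-.015,.015) for r in(.065,.025)],cov(c,th).mean().round(1),cov(c,th).std().round(1))
```

```text
16.7833 [ 0.58628527 -0.01342906  0.12692265] [-0.3641052   0.17473384 -0.63088278] [ 0.00048694 -0.01775275 -0.03703795]
[([260, 222], [261, 235], 8.0), ([265, 206], [278, 211], 16.0), ([233, 197], [228, 202], 18.5), ([265, 194], [262, 199], 14.5), ([269, 190], [271, 192], 16.0)]
0.8 [[257.0, 214.0], [252.0, 229.0], [267.0, 217.0], [262.0, 232.0]] 88.8 11.1
1.0 [[254.0, 214.0], [251.0, 230.0], [264.0, 217.0], [261.0, 233.0]] 89.4 10.4
1.2 [[251.0, 215.0], [250.0, 230.0], [262.0, 218.0], [260.0, 233.0]] 90.8 9.5
1.3 [[250.0, 216.0], [249.0, 231.0], [260.0, 219.0], [260.0, 234.0]] 90.8 9.6
1.4 [[249.0, 217.0], [249.0, 231.0], [259.0, 220.0], [259.0, 234.0]] 90.6 9.8
1.5 [[247.0, 219.0], [248.0, 232.0], [258.0, 222.0], [258.0, 235.0]] 90.0 10.3
1.6 [[246.0, 220.0], [248.0, 232.0], [256.0, 223.0], [258.0, 235.0]] 88.7 11.6
```

The slot at (260,222)–(261,235) matches about 1.45 rad, so the cover stands near upright. Now I'll withdraw the blade straight back.

>>> drive_tool --increments '[[[-0.04,-0.006,0],[0,0,0]],[[-0.12,-0.017,0],[0,0,0]],[[-0.22,-0.032,0],[0,0,0]],[[-0.32,-0.047,0],[0,0,0]],[[-0.4,-0.058,0],[0,0,0]],[[-0.4,0.1,0],[0,0,0]],[[-0.4,0.25,0],[0,0,-0.02]],[[-0.4,0.4,0],[0,0,-0.04]],[[-0.4,0.55,0],[0,0,-0.067]],[[-0.4,0.7,0],[0,0,-0.067]],[[-0.4,0.85,0],[0,0,-0.067]],[[-0.4,0.85,0],[0,0,-0.067]],[[-0.4,0.85,0],[0,0,-0.067]]]'

```text
time: 17.92
ee_pos: [0.4838, 0.2011, 0.1267]
tcp_rot: [0.028, 1.0, 0.0, -0.0]
contact_force: [0.2, -0.9, -1.2]
opening: 0.0161
finger_force: 79.1
```

>>> drive_tool --increments '[[[0.1,0.14,0],[0,0,0]],[[0.212,0.28,0],[0,0,0]],[[0.212,0.4,0],[0,0,0]],[[0.212,0.4,-0.1],[0,0,0]],[[0.212,0.4,-0.2],[0,0,0]],[[0.212,0.4,-0.3],[0,0,0]],[[0.212,0.4,-0.38],[0,0,0]],[[0.212,0.4,-0.43],[0,0,0]],[[0.212,0.4,-0.46],[0,0,0]],[[0.212,0.4,-0.475],[0,0,0]],[[0.212,0.4,-0.48],[0,0,0]],[[0.212,0.4,-0.48],[0,0,0]],[[0.212,0.4,-0.48],[0,0,0]]]'

```text
time: 19.0
ee_pos: [0.5388, 0.2992, 0.0079]
tcp_rot: [0.031, 1.0, 0.001, 0.001]
contact_force: [0.6, 0.7, -0.6]
opening: 0.0156
finger_force: 79.2
```

>>> drive_tool --increments '[[[0,0,-0.006],[0,0,0]],[[0,0,-0.012],[0,0,0]],[[0,0,-0.012],[0,0,0]]]'

```text
time: 19.25
ee_pos: [0.5385, 0.2992, 0.0043]
tcp_rot: [0.031, 1.0, 0.0, 0.001]
contact_force: [0.5, 0.9, 0.7]
opening: 0.0161
finger_force: 79.5
```

>>> drive_tool --increments '[[[0,0,0],[0,0,0]],[[0,0,0],[0,0,0]],[[0,0,0],[0,0,0]],[[0,0,0],[0,0,0]],[[0,0,0],[0,0,0]],[[0,0,0.05],[0,0,0]],[[0,0,0.15],[0,0,0]],[[0,0,0.3],[0,0,0]],[[0,0,0.45],[0,0,0]],[[0,0,0.6],[0,0,0]],[[0,0,0.6],[0,0,0]],[[0,0,0.6],[0,0,0]]]' --gripper 0.6

```text
time: 20.25
ee_pos: [0.5397, 0.2998, 0.1577]
tcp_rot: [0.031, 1.0, 0.002, 0.003]
contact_force: [0.0, -0.3, -0.8]
opening: 0.0511
finger_force: 0.0
```

Run:
```python
from station import *
from ang import *
s=sense();print(s["time"],s["ee_pos"],s["contact_force"],s["finger_force"])
c=capture("scene");pickle.dump(c,open("s9.pkl","wb"));print(slots(c,(228,300,190,255)))
w=capture("wrist");V=w["pixels"].max(2);m=cv2.inRange(V,0,45);m[300:]=0
for k in cv2.findContours(m,0,1)[0]:
    if cv2.contourArea(k)>300:
        r=cv2.minAreaRect(k);print(r,onz(w,*r[0],.021).round(4))
t=capture("top");r0=pickle.load(open("c0.pkl","rb"))["top"]
g=onz(t,280+75/6,130+170/6,.068);print("top grip patch diff vs t3",np.abs(t["pixels"][145:175,283:315].astype(int)-pickle.load(open("t3.pkl","rb"))["pixels"][145:175,283:315]).mean())
for th in(1.2,1.4,1.5,1.6):print(th,proj(t,P(th,.09,-.044)).round(1),proj(t,P(th,.09,.044)).round(1))
H=cv2.inRange(cv2.cvtColor(t["pixels"],cv2.COLOR_RGB2HSV),(0,0,140),(180,40,255))[110:190,305:365]
k=max(cv2.findContours(H,0,1)[0],key=cv2.contourArea);print((cv2.boxPoints(cv2.minAreaRect(k))+[305,110]).round(0).tolist())
```

```text
20.25 [0.53968121 0.29978808 0.15770932] [ 0.03633472 -0.33152522 -0.80755843] 0.0
[([276, 225], [278, 230], 16.5), ([260, 222], [261, 235], 7.0), ([233, 197], [296, 216], 114.0)]
((147.5, 290.5), (17.0, 49.0), 90.0) [0.6363 0.1141 0.021 ]
((405.9635009765625, 285.24676513671875), (44.503570556640625, 19.541725158691406), 58.172550201416016) [0.6466 0.3758 0.021 ]
((238.76177978515625, 286.51678466796875), (21.68364715576172, 47.1755256652832), 36.573028564453125) [0.6375 0.2072 0.021 ]
((265.1000061035156, 277.70001220703125), (17.076295852661133, 48.699073791503906), 18.43494987487793) [0.6289 0.235  0.021 ]
((381.0000305175781, 276.5000305175781), (49.96233367919922, 17.705097198486328), 75.96376037597656) [0.6348 0.3507 0.021 ]
((322.6669921875, 171.97650146484375), (18.485660552978516, 92.13346099853516), 0.7345209717750549) [0.5244 0.2992 0.021 ]
((424.5665588378906, 93.06236267089844), (101.78575134277344, 33.24076843261719), 88.15238952636719) [0.4632 0.3871 0.021 ]
top grip patch diff vs t3 3.948611111111111
1.2 [352.2 135.8] [319.9 140.4]
1.4 [351.3 129.1] [318.9 133.7]
1.5 [350.8 125.9] [318.4 130.5]
1.6 [350.2 122.8] [317.9 127.3]
[[303.0, 112.0], [364.0, 108.0], [366.0, 133.0], [305.0, 137.0]]
```

```bash
python3 -c "
from station import *
print(finish_job())"
```

```text
the job is handed in; nothing more can be done
None
```

I've handed the job in with the carrier home against its stop, the cover open to about 1.45 rad by camera estimate, and the blade back on the mat; the hand-in gave no pass/fail result.

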